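# Close the adhesive pressure pot: bayonet lid and safety pin

### The job

The blue adhesive pressure pot has been refilled from the glue tin and stands open. Set its lid into the mouth with the two brass lugs through the gaps in the rim, push it down against the sprung seal, turn it clockwise (seen from above) until the lid's ear is over the pot's empty locking ear, and let it rise into its notches. Then take the red safety pin from its parking ear and push it fully home through both the lid's ear and the locking ear, leave everything released, and do not disturb the glue tin, the thread cone or the steel weight.

Things in the scene. Friction and masses are not known exactly. Their poses are not given: they have to be found in the camera images.
- pot: Blue round pressure pot, fixed to the table, 110 mm high; body 100 mm, steel rim 107 mm, foot 128 mm in diameter. Origin: centre of its underside; z up; x points from its axis to the empty locking ear. A gauge, air inlet and outlet stick out below the rim to radius 79 mm. A second, parking ear at -150 degrees from pot x holds the pin at the start.
- pot_mouth (a point): Centre of the mouth (71 mm bore) in the rim's top face, 110 mm above the pot's origin; axes as the pot. The rim is 9 mm thick. Under it the lugs can turn only clockwise seen from above, 50 degrees from the gaps to a stop; there, at 0 and 180 degrees from pot x, a notch 10.5 mm wide and 4 mm deep in the rim's underside takes each lug from below.
- rim_gap (a point): Middle of one of the two opposite gaps in the rim, on its top face, 39 mm from the pot's axis at +50 degrees (anticlockwise from above) from pot x; the other is at +230 degrees. Each is 12 mm wide and reaches out to radius 44 mm. Either gap takes either lug, but only the lug below the lid's ear put in this one brings ear over ear.
- lock_hole (a point): Centre of the 12 mm hole through the locking ear, on the ear's top face (level with the rim top), 68 mm from the pot's axis along pot x. The ear is 8 mm thick, 22 mm wide, open below.
- park_hole (a point): Centre of the 10 mm hole through the parking ear, on its top face (level with the rim top), 68 mm from the pot's axis; the ear is 8 mm thick.
- seal (a joint): Travel (m) of the black sprung seal ring inside the mouth: 0 raised (top face 6 mm below the rim top), grows as pressed, 0.0115 at its end. Spring force about 6 N at 0, 9 N at 0.004, 14 N at the end. The lid can be turned from about 0.0085 on; with the lid locked in its notches it reads about 0.004.
- lid: Aluminium lid, about 0.32 kg, starts flat on the table. Origin: centre of its flat underside; z up. Plug 67.6 mm in diameter, flange 78 mm (top at 23.5 mm). Its underside is 6 mm below the rim top when it rests on the raised seal with lugs in the gaps, 14.5 mm or more (end 17.5) when pushed enough to turn, 10 mm when locked (lid x then along pot x).
- lid_lug (a point): Middle of the brass lug on the lid's +x side, 39 mm from its axis, under the ear; its twin is on the -x side. Lugs are 8 mm wide, 5 mm high (0 to 5 mm above the lid's underside), and reach out to radius 42.5 mm.
- lid_hole (a point): Centre of the 12 mm pin hole in the lid's ear, on the ear's top face, 68 mm from the lid's axis along lid x, 23.5 mm above its underside. The ear is 6 mm thick, 22 mm wide and reaches out along lid +x to 79 mm.
- lid_grip (a point): In the black star knob on the lid's axis, 48 mm above the lid's underside. The knob is 40 mm in diameter and stands from 23.5 to 56 mm above the underside; any direction of pinch will do. Apart from the ear, the flange round it is flat. Fingers more than 55 mm from the lid's axis can hit the parked pin.
- pin: Safety pin, about 0.06 kg: steel shank 8 mm in diameter, red ribbed head 18 mm (collar 21 mm) in diameter and 30 mm high. Origin: centre of the head's flat underside; z up through the head. Starts upright in the parking ear, head on the ear. Home, the head rests on the lid's ear, 13.5 mm above the rim top.
- pin_tip (a point): Lower tip of the pin's shank, 36 mm below the pin's origin; the last 7 mm are a cone.
- glue_tin: Bystander: glue tin with a black screw cap, 71 mm in diameter, 110 mm high; origin at the centre of its underside.
- cone: Bystander: brown thread cone, 52 mm in diameter, 105 mm high; origin at the centre of its underside.
- weight: Bystander: turned steel pattern weight, 50 mm in diameter, 24 mm high; origin at the centre of its underside.
Not all that is in view belongs to the job. There is more than one size of the pin; the one meant has the size given above.

How it is judged:
By the outcome, as a careful person would: the job done as asked, in the order asked, and still so for the second after the job is handed in, with the robot touching nothing.
It also fails if it takes over 58 s, if anything falls off the work surface, if the arm or the gripper's body presses on something with over 40 N, if the wrist force passes 120 N, or if a joint passes its speed limit or range.

### The arm

A 7-joint arm with a two-finger parallel gripper is mounted at the origin on the work surface; the furniture and walls round the work are solid. World frame = base frame: x ahead of the robot, y to its left, z up, the work surface at z = 0. Lengths are in m, angles in rad, forces in N, time in s.
With the tool pointing down it reaches from about 0.35 to 0.9 m from the base axis. Payload 8.1 kg.
Tool frame: the origin (TCP) lies between the finger pads; the fingertips stand ahead of it and the grasp point (between the pads) is the TCP (arm.nose_length is the z of the fingertips in the tool frame, in m); z points along the fingers, y is the line along which they close (so a half turn about z gives the same grasp; the last joint's range is limited). The gripper opens to 92 mm and grips with 3 to 60 N. Pads are 19 mm wide; open, the fingers measure 130 mm over their backs; the gripper's body (75 mm by 190 mm) begins 47 mm behind the grasp point.
Start: joints at [-1.246, 0.434, 0.025, 1.573, -0.012, 1.134, -0.075], TCP at [0.259, 0.569, 0.246] pointing down, gripper open.
Joint ranges: [-2.62, 2.62], [-0.44, 2.09], [-1.27, 1.32], [0.08, 2.57], [-1.32, 4.46], [0.12, 2], [-2.74, 2.74]. Speed limits (rad/s): [2.22, 2.22, 3.01, 3.01, 3.14, 3.14, 3.14].

### API

Orientations are given as a rotation vector (axis times angle).
In Python, from cell import sensors, optics, arm gives the robot as it stands.
- The arm moves only by the tool arm_command, never from a script. Its argument "deltas" is one flat list of numbers, 7 for each row, row after row: the turn, a rotation vector about the world's x, y, z as a fraction of full scale, then the shift along the world's x, y, z as a fraction of full scale, then the finger opening in mm, from 0 to 91.8. In form: [wx, wy, wz, dx, dy, dz, fingers, wx, wy, wz, dx, dy, dz, fingers, ...]. A call has 1 to 20 rows; each row is the pose to reach, as a shift and turn from the pose commanded when the call began; what a row does not reach only later rows make up. Full scale, the value 1, is 1 m for a shift and 90 degrees for a turn. A row lasts 1/10 s, in which the tool goes at most 50 mm and 8.59 degrees, less where a joint would pass 70% of its speed; a pose out of reach is approached as far as the arm can. A call with a number of a shift or a turn outside -1 to 1 is refused whole. A call with a gripper value outside its range is refused whole. The fingers move at their own pace and stop on an object; "force" is the grip in N (left out, the last holds). Time passes only in rows, so rows that repeat a pose let the fingers close. It gives the time, the measured TCP pose, the force, the opening and the grip force at its end, in the units of the state.
- sensors.observe(): the state, without advancing time (a new reading comes with each control period).
- optics.get_image(name): name is "side" or "top" or "wrist"; returns the picture (480x640x3 uint8, blue, green, red); there is no depth.
- optics.calibration(name): a dict with "camera_matrix" (3x3 intrinsics, pixels), "rvec" (rotation vector, rad) and "tvec" (3), from world to camera coordinates, as OpenCV has them. Camera axes: x right, y down, z forward; pixel columns grow to the right and rows downward; lengths in m; the calibration is good to about 2 mm. A picture is of the moment at which its call begins: read the wrist's pose just before it. calibration takes no time and is no camera call; for the wrist camera it gives the pose at the moment of the call.
- arm.sign_off(): hands the job in; it is judged then, once.
The state is a dict: "clock": time; "joints": joint angles; "dq": joint speeds; "joint_efforts": joint torques, N m; "position": TCP position; "ee_rot": TCP orientation; "force": force on the tool from outside, world axes, zero at the start; "ft_torque": the same for the moment, N m; "width": opening from 0.0 (shut) to 1.0 (fully open); "gripper_force": force on a finger pad.
Only numpy, scipy, OpenCV 4.12 (cv2) and the standard library are available. Lean on these libraries where they do the work, as an engineer would, in place of code of your own. Each camera call takes 0.05 s, during which the arm holds its last target. There are 200 camera calls.

## Working session

There is one attempt and no reset: what is moved stays moved. The work goes in short steps, Python scripts to look and compute and a tool call to move; the robot and the scene stay as the last step left them, time stands still between calls to the robot, and variables do not carry over. Pictures are saved under pics/ and viewed, at most 10 in all, crops included, and the job is handed in when it is done.

Besides the shell and the picture viewer there is one more tool, called after "Emit:" as a command line: name --argument value ..., lists and objects as JSON in quotes. arm_command: Moves the arm, as the interface text tells. Its arguments: {"type":"object","properties":{"deltas":{"type":"array","items":{"type":"number"}},"force":{"type":"number"}},"required":["deltas"]}

```bash
ls; mkdir -p pics; python3 - <<'E'
from cell import sensors, optics, arm
import cv2,numpy as np
print(sensors.observe(), arm.nose_length)
for n in("side","top"):
    c=optics.calibration(n);print(n,c)
    cv2.imwrite(f"pics/{n}0.png",optics.get_image(n))
E
```

```text
pics
{'clock': 0.0, 'joints': array([-1.24561959,  0.435237  ,  0.02497843,  1.57410597, -0.01158237,
        1.13398075, -0.07513884]), 'dq': array([ 9.42344709e-04,  4.51494875e-06, -1.94711936e-03, -2.94860939e-04,
        5.56069093e-04, -1.75034188e-03,  1.60207696e-03]), 'joint_efforts': array([ 7.28765499e-04, -6.67855024e+01,  9.85124074e-01, -3.14451599e+01,
       -6.05428079e-02,  4.26883483e-02,  1.56073493e-04]), 'position': array([0.25913866, 0.56821709, 0.24493287]), 'ee_rot': array([-6.66963847e-01, -3.06979649e+00,  2.47636357e-03]), 'force': array([-0.07076209,  0.26986352,  0.13722777]), 'ft_torque': array([-0.00786242, -0.03270893,  0.04546262]), 'gripper_force': 0.0, 'width': 1.0022291688887506} 0.019
side {'camera_matrix': array([[468.3878045 ,   0.        , 316.48218203],
       [  0.        , 468.3878045 , 239.26649405],
       [  0.        ,   0.        ,   1.        ]]), 'rvec': array([ 0.05128821, -2.69943311,  1.53952038]), 'tvec': array([0.60258134, 0.09605112, 0.98789578])}
top {'camera_matrix': array([[499.86883651,   0.        , 319.49013954],
       [  0.        , 499.86883651, 243.20709312],
       [  0.        ,   0.        ,   1.        ]]), 'rvec': array([ 2.10325259, -2.11308524,  0.22629305]), 'tvec': array([-0.02944722,  0.59757441,  1.1333212 ])}
```

View pics/side0.png

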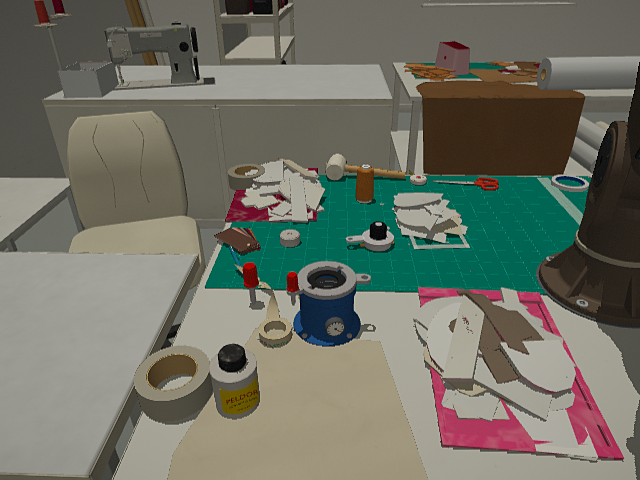

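View pics/top0.png

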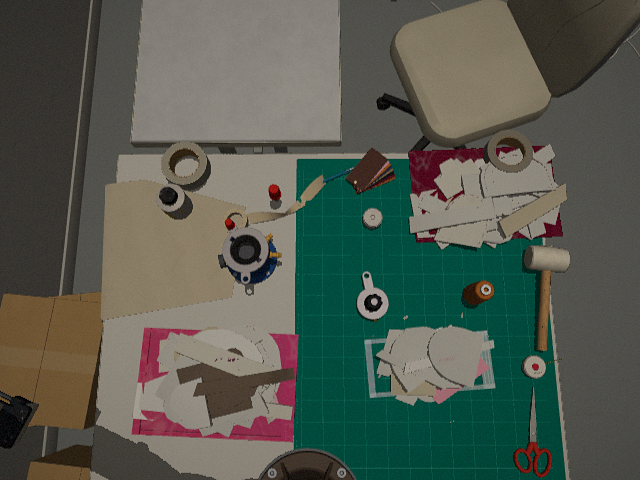

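The side view shows the pot at (328,300), the lid at (376,236), a pin in the pot's parking ear at (292,283) and a larger decoy pin at (250,275). In the top view the rim is at (247,250), the locking ear at (250,290), the parked pin at (229,223), and the lid knob at (373,302) with its ear at (366,278).

```bash
cat > h.py <<'E'
import cv2,numpy as np
from cell import sensors,optics,arm
from scipy.spatial.transform import Rotation as R
def ray(c,px):
    K=c["camera_matrix"];M=R.from_rotvec(c["rvec"]).as_matrix()
    return -M.T@c["tvec"], M.T@np.linalg.inv(K)@[px[0],px[1],1]
def onz(c,px,z):
    o,d=ray(c,px); return (o+d*(z-o[2])/d[2])
def proj(c,p):
    return cv2.projectPoints(np.float64([p]),c["rvec"],c["tvec"],c["camera_matrix"],None)[0].ravel()
E
python3 - <<'E'
from h import *
c=optics.calibration("top")
for n,p,z in [("rim",(246,248),.11),("lock",(250,290),.11),("pin",(229,223),.14),("knob",(373,300),.056),("lidear",(366,278),.0235),("bigpin",(275,190),.06),("tin",(171,195),.11),("cone",(485,290),.105),("weight",(373,216),.024)]:
    print(n,onz(c,p,z).round(3))
w=optics.calibration("wrist"); s=sensors.observe()
T=R.from_rotvec(s["ee_rot"]); M=R.from_rotvec(w["rvec"]).as_matrix()
print("cam in tool",T.inv().apply(-M.T@w["tvec"]-s["position"]), (T.inv().as_matrix()@M.T).round(3), w["camera_matrix"][0])
print(T.as_matrix().round(3))
E
```

```text
rim [0.577 0.137 0.11 ]
lock [0.48  0.125 0.11 ]
pin [0.629 0.172 0.14 ]
knob [ 0.462 -0.158  0.056]
lidear [ 0.519 -0.145  0.024]
bigpin [0.733 0.077 0.06 ]
tin [0.705 0.316 0.11 ]
cone [ 0.478 -0.407  0.105]
weight [ 0.675 -0.167  0.024]
cam in tool [ 0.07684043 -0.00034377 -0.13844952] [[ 0.    -0.958 -0.287]
 [ 1.     0.     0.   ]
 [-0.    -0.287  0.958]] [371.16613029   0.         321.81115569]
[[-0.91   0.415 -0.   ]
 [ 0.415  0.91  -0.001]
 [-0.    -0.001 -1.   ]]
```

The (250,290) point is 97 mm from the pot axis rather than 68 mm, so it is not the locking ear. I'll look from above the pot with the wrist camera.

Emit:
arm_command --deltas '[0,0,0.217,0.301,-0.438,0.055,91.8,0,0,0.217,0.301,-0.438,0.055,91.8,0,0,0.217,0.301,-0.438,0.055,91.8,0,0,0.217,0.301,-0.438,0.055,91.8,0,0,0.217,0.301,-0.438,0.055,91.8,0,0,0.217,0.301,-0.438,0.055,91.8,0,0,0.217,0.301,-0.438,0.055,91.8,0,0,0.217,0.301,-0.438,0.055,91.8,0,0,0.217,0.301,-0.438,0.055,91.8,0,0,0.217,0.301,-0.438,0.055,91.8,0,0,0.217,0.301,-0.438,0.055,91.8,0,0,0.217,0.301,-0.438,0.055,91.8,0,0,0.217,0.301,-0.438,0.055,91.8,0,0,0.217,0.301,-0.438,0.055,91.8]'

```text
clock: 1.5
position: [0.5595, 0.132, 0.3003]
ee_rot: [-0.134, -3.138, -0.001]
force: [0.4, 0.2, -0.1]
width: 1.0
gripper_force: 0.0
```

```bash
python3 - <<'E'
from h import *
import pickle
s=sensors.observe();c=optics.calibration("wrist");im=optics.get_image("wrist")
cv2.imwrite("pics/w1.png",im);pickle.dump((s,c,im),open("w1.pkl","wb"))
print(s["joints"].round(2),s["position"],s["ee_rot"])
print([ (z,proj(c,[.577,.137,z]).round()) for z in(0.11,.0)])
E
```

```text
[-0.45  0.31  0.16  1.63 -0.05  1.21  1.21] [0.55951881 0.13197863 0.30030226] [-1.33927445e-01 -3.13752706e+00 -6.71546127e-04]
[(0.11, array([329., 243.])), (0.0, array([327., 218.]))]
```

View pics/w1.png

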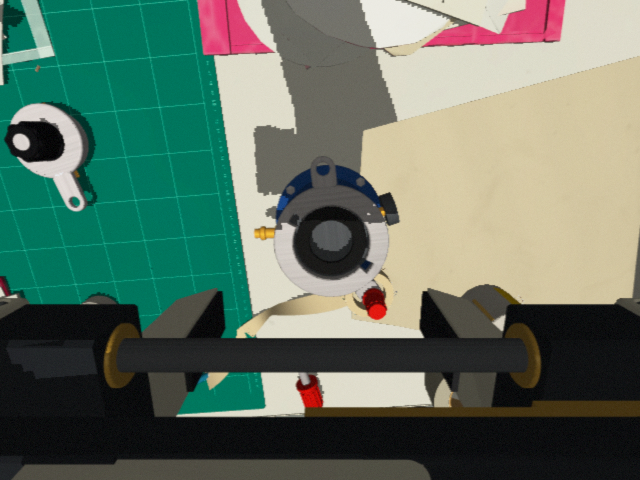

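The wrist view shows the rim centre near (331,240), the locking ear at (323,170), a gap at (367,266) and the parked pin head at (376,303). The lid is at left, with its knob at (35,140) and ear tip at (75,203).

```bash
python3 - <<'E'
from h import *
import pickle
s,c,im=pickle.load(open("w1.pkl","rb"))
cr=cv2.resize(im[145:320,255:405],None,fx=4,fy=4,interpolation=cv2.INTER_CUBIC)[:600]
cr=(255*(cr/255.)**.6).astype(np.uint8)
cv2.imwrite("pics/w1c.png",cr)
E
```

```text
(no output)
```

View pics/w1c.png

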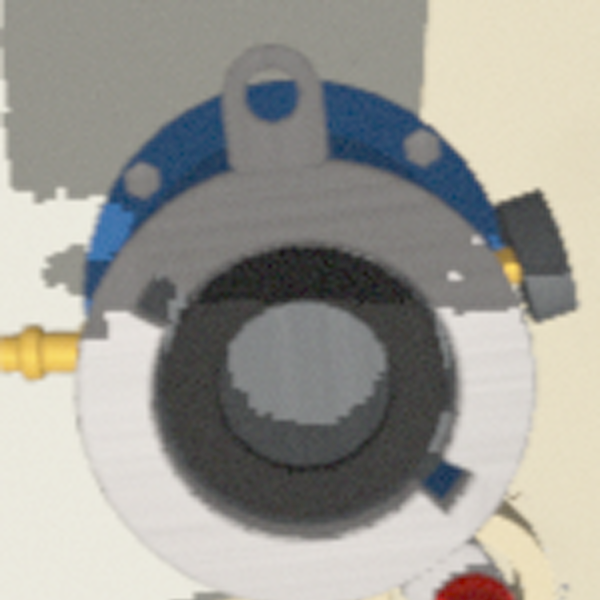

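The crop shows the bore edge clearly (x 155–457, y 245–537), the ear hole at about (272,92), and gaps at (155,300) and (447,480).

```bash
cat >> h.py <<'E'
from scipy.optimize import least_squares
def circ(P):
    P=np.array(P)[:,:2]
    r=least_squares(lambda q:np.hypot(*(P-q[:2]).T)-q[2],[*P.mean(0),.03])
    return r.x, np.abs(r.fun).max()
E
python3 - <<'E'
from h import *
import pickle
s,c,im=pickle.load(open("w1.pkl","rb"))
f=lambda p,z:onz(c,(p[0]/4+255-.375,p[1]/4+145-.375),z)
print("bore",circ([f(p,.11) for p in[(155,391),(457,391),(305,245),(306,537),(200,285),(405,275),(190,490),(245,525),(370,525)]]))
print("outer",circ([f(p,.11) for p in[(78,391),(535,391),(110,270),(505,280),(100,480),(515,470),(155,555)]]))
b,_=circ([f(p,.11) for p in[(155,391),(457,391),(305,245),(306,537)]])
for n,p in[("ear",(272,92)),("gapR",(448,480)),("gapL",(155,302)),]:
    q=f(p,.11)[:2]-b[:2];print(n,q,np.hypot(*q),np.degrees(np.arctan2(q[1],q[0])))
# park pin head: top
hsv=cv2.cvtColor(im,cv2.COLOR_BGR2HSV);m=((hsv[...,0]<8)|(hsv[...,0]>172))&(hsv[...,1]>170)&(hsv[...,2]>70)
n,l,st,ce=cv2.connectedComponentsWithStats(m.astype(np.uint8))
for i in range(1,n):
    if st[i,4]>60: print(st[i],ce[i])
print("pin",onz(c,(377,311),.14))
# lid
print("lidknob",onz(c,(21,141),.056),"hole",onz(c,(76,203),.0235))
E
```

```text
bore (array([0.577406  , 0.13869654, 0.03517572]), np.float64(0.00053066300273448))
outer (array([0.57754446, 0.13847581, 0.05259502]), np.float64(0.00043911063316821874))
ear [-0.06893202 -0.00203099] 0.0689619368640439 -178.31234180359783
gapR [0.02341848 0.0315619 ] 0.03930113484726996 53.42510903612874
gapL [-0.02477171 -0.03231566] 0.04071780380853833 -127.47213297578529
[363 289  24  31 544] [374.49632353 303.49816176]
[297 375  26  33 512] [310.39648438 393.07226562]
pin [0.63430477 0.17424169 0.14      ]
lidknob [ 0.46157229 -0.1593285   0.056     ] hole [ 0.53063287 -0.14400083  0.0235    ]
```

Emit:
arm_command --deltas '[0,0,0,-0.0975,-0.291,-0.1,91.8,0,0,0,-0.0975,-0.291,-0.1,91.8,0,0,0,-0.0975,-0.291,-0.1,91.8,0,0,0,-0.0975,-0.291,-0.1,91.8,0,0,0,-0.0975,-0.291,-0.1,91.8,0,0,0,-0.0975,-0.291,-0.1,91.8,0,0,0,-0.0975,-0.291,-0.1,91.8,0,0,0,-0.0975,-0.291,-0.1,91.8,0,0,0,-0.0975,-0.291,-0.1,91.8]'

```text
clock: 2.45
position: [0.463, -0.1592, 0.2007]
ee_rot: [-0.135, -3.139, -0.001]
force: [1.2, 0.9, -0.7]
width: 1.001
gripper_force: 0.0
```

```bash
python3 - <<'E'
from h import *
import pickle
s=sensors.observe();c=optics.calibration("wrist");im=optics.get_image("wrist")
pickle.dump((s,c,im),open("w2.pkl","wb"))
print(s["joints"].round(2),s["position"],s["ee_rot"],s["clock"])
a=proj(c,[.4616,-.159,.03]);h=proj(c,[.53,-.144,.0235]);print(a,h)
x0,y0=int(a[0])-100,int(a[1])-65
print(x0,y0)
cv2.imwrite("pics/w2.png",cv2.resize(im[y0:y0+150,x0:x0+200],None,fx=4,fy=4,interpolation=cv2.INTER_CUBIC))
E
```

```text
[-0.01  0.26  0.29  1.97 -0.09  0.92  1.81] [ 0.46298352 -0.15919915  0.20073933] [-1.35365471e-01 -3.13857293e+00 -1.10835233e-03] 2.45
[322.32422785 228.50477078] [344.77107443 297.14605944]
222 163
```

View pics/w2.png

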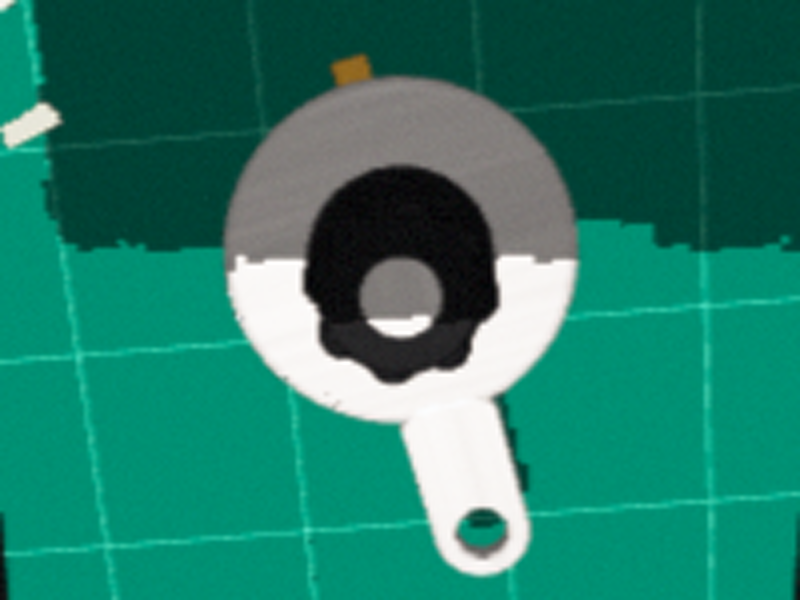

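The crop shows the flange circle (x 225–578, y 76–423), the ear hole at (482,531) and a lug at (352,69).

```bash
python3 - <<'E'
from h import *
import pickle
s,c,im=pickle.load(open("w2.pkl","rb"))
f=lambda p,z:onz(c,(p[0]/4+222-.375,p[1]/4+163-.375),z)
b,r=circ([f(p,.0235) for p in[(225,255),(578,255),(402,76),(300,107),(500,105),(250,345),(330,409),(553,345)]]);print(b,r)
for n,p,z in[("ear",(482,531),.0235),("lug",(352,69),.005),("knobcap",(401,297),.056)]:
    q=f(p,z)[:2]-b[:2];print(n,q,np.hypot(*q),np.degrees(np.arctan2(q[1],q[0])))
E
```

```text
[ 0.46156356 -0.15924904  0.03892364] 0.00041648379259903723
ear [0.06645174 0.01293499] 0.067698948208831 11.015021324523266
lug [-0.03924235 -0.00770222] 0.039991080866720284 -168.89552811516063
knobcap [ 0.00044214 -0.00019285] 0.00048236605852953503 -23.565421959780952
```

Emit:
arm_command --deltas '[0,0,0,-0.0004,-0.0002,-0.04,80,0,0,0,-0.0004,-0.0002,-0.09,70,0,0,0,-0.0004,-0.0002,-0.13,70,0,0,0,-0.0004,-0.0002,-0.152,70,0,0,0,-0.0004,-0.0002,-0.152,70,0,0,0,-0.0004,-0.0002,-0.152,60,0,0,0,-0.0004,-0.0002,-0.152,30,0,0,0,-0.0004,-0.0002,-0.152,30,0,0,0,-0.0004,-0.0002,-0.152,30,0,0,0,-0.0004,-0.0002,-0.152,30,0,0,0,-0.0004,-0.0002,-0.152,30,0,0,0,-0.0004,-0.0002,-0.152,30]' --force 50

```text
clock: 3.7
position: [0.4631, -0.1604, 0.0497]
ee_rot: [0.136, 3.137, 0.0]
force: [-0.6, 1.9, 8.8]
width: 0.421
gripper_force: 50.0
```

Emit:
arm_command --deltas '[0,0,0,0,0,0.03,30,0,0,0,0,0,0.07,30,0,0,-0.09,0,0,0.12,30,0,0,-0.18,0.01,0.03,0.16,30,0,0,-0.27,0.03,0.07,0.187,30,0,0,-0.36,0.05,0.11,0.187,30,0,0,-0.45,0.07,0.15,0.187,30,0,0,-0.54,0.09,0.19,0.187,30,0,0,-0.63,0.11,0.23,0.187,30,0,0,-0.72,0.116,0.27,0.187,30,0,0,-0.81,0.116,0.298,0.187,30,0,0,-0.9,0.116,0.298,0.187,30,0,0,-0.95,0.116,0.298,0.187,30,0,0,-0.95,0.116,0.298,0.187,30]'

```text
clock: 5.1
position: [0.5778, 0.1377, 0.2353]
ee_rot: [-2.231, -2.211, 0.002]
force: [0.2, -0.0, -2.8]
width: 0.426
gripper_force: 50.0
```

Emit:
arm_command --deltas '[0,0,-0.09,0,0,0,30,0,0,-0.18,0,0,0,30,0,0,-0.27,0,0,0,30,0,0,-0.36,0,0,0,30,0,0,-0.45,0,0,0,30,0,0,-0.54,0,0,0,30,0,0,-0.589,0,0,0,30,0,0,-0.589,0,0,0,30,0,0,-0.589,0,0,0,30,0,0,-0.589,0,0,0,30]'

```text
clock: 6.1
position: [0.5783, 0.1373, 0.2357]
ee_rot: [-2.982, -0.988, 0.0]
force: [0.5, -0.1, -3.9]
width: 0.425
gripper_force: 50.0
```

```bash
python3 - <<'E'
from h import *
import pickle
s=sensors.observe();c=optics.calibration("wrist");im=optics.get_image("wrist")
pickle.dump((s,c,im),open("w3.pkl","wb"))
print(s["joints"].round(2),s["position"],s["ee_rot"],s["clock"],s["force"])
a=proj(c,s["position"]-[0,0,.0245]);print(a)
y0,x0=int(a[1])-100,int(a[0])-133
print(x0,y0)
cv2.imwrite("pics/w3.png",cv2.resize(im[y0:y0+200,x0:x0+266],None,fx=3,fy=3,interpolation=cv2.INTER_CUBIC))
E
```

```text
[-0.84  0.46  0.76  1.71 -0.35  1.11 -0.91] [0.57829364 0.13730994 0.23572915] [-2.98206369e+00 -9.87691932e-01  2.55175674e-04] 6.1 [ 0.53911272 -0.06203494 -3.86441746]
[320.23142226 304.9039918 ]
187 204
```

View pics/w3.png

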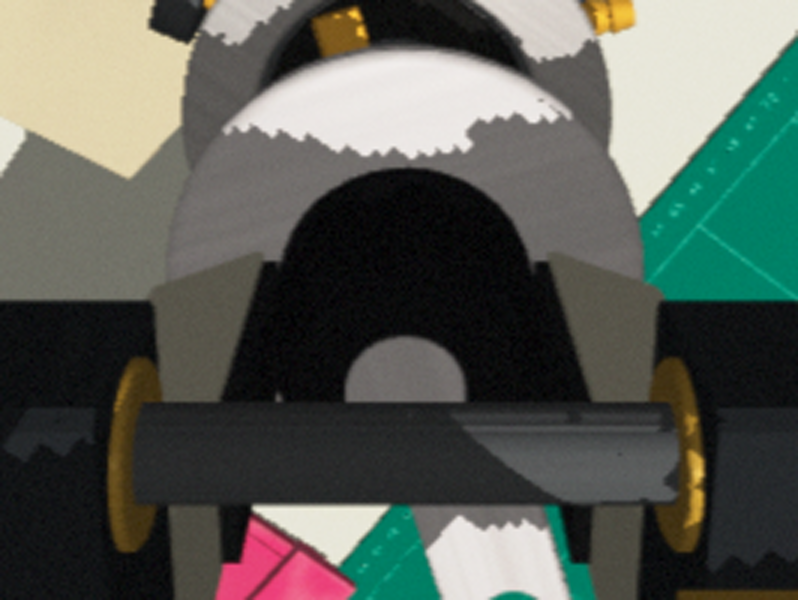

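Held lid: the flange arc passes (167,260), (408,47) and (643,260). The far lug's outer edge centre is at about (337,13), and the ear hole's top edge at about (515,592).

```bash
python3 - <<'E'
from h import *
import pickle
s,c,im=pickle.load(open("w3.pkl","rb"))
f=lambda p,z:onz(c,((p[0]+.5)/3+187-.5,(p[1]+.5)/3+204-.5),z)
P=s["position"]
zt=P[2]-.0262
# automatic arc: bright/grey flange vs surroundings at subpixel is weak -> refine hand points along radial gradient
g=cv2.GaussianBlur(cv2.cvtColor(im,cv2.COLOR_BGR2GRAY),(3,3),0).astype(float)
b,r=circ([f(p,zt) for p in[(167,260),(643,260),(408,47)]]);print("3pt",b)
print("offset",b[:2]-P[:2])
for n,p,z in[("lugouter",(337,13),P[2]-.0447),("cap",(406,395),P[2]+.0065),("eartop",(515,592),zt)]:
    q=f(p,z)[:2]-b[:2];print(n,q,np.hypot(*q),np.degrees(np.arctan2(q[1],q[0])))
# ear hole: green pixels near expected
h=proj(c,[P[0]+.068*np.cos(np.radians(-127.5)),P[1]+.068*np.sin(np.radians(-127.5)),zt]);print("exp hole",h)
hs=cv2.cvtColor(im,cv2.COLOR_BGR2HSV);x,y=int(h[0])-14,int(h[1])-14
m=((hs[...,1]>110)).astype(np.uint8)[y:y+28,x:x+28]
n,l,st,ce=cv2.connectedComponentsWithStats(m)
for i in range(1,n):
    if st[i,4]>15: print(st[i],ce[i]+[x,y],f(((ce[i]+[x,y]+.5-[187,204])*3-.5),zt))
E
```

```text
3pt [0.58141861 0.13877444 0.0381904 ]
offset [0.00312497 0.00146449]
lugouter [0.02527636 0.03292659] 0.04150969736897684 52.488069883298245
cap [-0.00148438 -0.00127286] 0.001955393226629531 -139.38669326885872
eartop [-0.03632553 -0.05117859] 0.06275980250004892 -125.36636174046313
exp hole [355.05407789 415.29210126]
[  0   0  28  17 336] [355.23511905 410.08630952] [0.53958577 0.08534992 0.20952915]
```

```bash
python3 - <<'E'
from h import *
import pickle
s,c,im=pickle.load(open("w3.pkl","rb"))
f=lambda p,z:onz(c,((p[0]+.5)/3+187-.5,(p[1]+.5)/3+204-.5),z)
P=s["position"];t=np.radians(36.7);X=np.array([np.cos(t),np.sin(t)]);Y=np.array([np.sin(t),-np.cos(t)])
pot=np.array([.5775,.1386])
a,b=f((185,110),.11)[:2],f((611,110),.11)[:2];print("rim halfwidth",np.linalg.norm(a-b)/2,"lateral err",((a+b)/2-pot)@Y,(a-b)@Y, "along",((a+b)/2-pot)@X)
a,b=f((167,260),P[2]-.0262)[:2],f((643,260),P[2]-.0262)[:2];print("lid lateral",((a+b)/2-P[:2])@Y,"offs needed",(pot-P[:2])@X,(pot-P[:2])@Y)
E
```

```text
rim halfwidth 0.052432953417048817 lateral err 0.00046813206822612344 -0.10486589145891873 along 0.003972020221168134
lid lateral 0.000695368738007349 offs needed 0.00013464778697760632 -0.0015086368925066095
```

Emit:
arm_command --deltas '[0,0,0,-0.0027,0.0004,-0.03,30,0,0,0,-0.0027,0.0004,-0.06,30,0,0,0,-0.0027,0.0004,-0.07,30,0,0,0,-0.0027,0.0004,-0.072,30,0,0,0,-0.0027,0.0004,-0.074,30,0,0,0,-0.0027,0.0004,-0.076,30,0,0,0,-0.0027,0.0004,-0.078,30,0,0,0,-0.0027,0.0004,-0.079,30,0,0,0,-0.0027,0.0004,-0.08,30,0,0,0,-0.0027,0.0004,-0.08,30]'

```text
clock: 7.15
position: [0.5757, 0.138, 0.1558]
ee_rot: [-2.983, -0.984, -0.0]
force: [0.1, -0.2, -3.9]
width: 0.425
gripper_force: 50.0
```

Emit:
arm_command --deltas '[0,0,0,0,0,-0.002,30,0,0,0,0,0,-0.004,30,0,0,0,0,0,-0.006,30,0,0,0,0,0,-0.008,30,0,0,0,0,0,-0.01,30,0,0,0,0,0,-0.012,30,0,0,0,0,0,-0.0125,30,0,0,0,0,0,-0.0125,30]'

```text
clock: 7.95
position: [0.576, 0.138, 0.1439]
ee_rot: [-2.983, -0.984, -0.001]
force: [-3.5, -0.5, 8.1]
width: 0.424
gripper_force: 50.0
```

Emit:
arm_command --deltas '[0,0,0,-0.0006,0,-0.0015,30,0,0,-0.05,-0.0008,0.0002,-0.0015,30,0,0,-0.1,-0.0008,0.0004,-0.0015,30,0,0,-0.15,-0.0008,0.0006,-0.0015,30,0,0,-0.2,-0.0008,0.0008,-0.0015,30,0,0,-0.25,-0.0008,0.001,-0.0015,30,0,0,-0.3,-0.0008,0.0012,-0.0015,30,0,0,-0.35,-0.0008,0.0013,-0.0015,30,0,0,-0.4,-0.0008,0.0015,-0.0015,30,0,0,-0.45,-0.0008,0.0016,-0.0015,30,0,0,-0.5,-0.0008,0.0018,-0.0015,30,0,0,-0.54,-0.0008,0.0019,-0.0015,30,0,0,-0.56,-0.0008,0.0019,-0.0015,30,0,0,-0.565,-0.0008,0.0019,-0.0015,30]'

```text
clock: 9.35
position: [0.5765, 0.1397, 0.1429]
ee_rot: [-3.116, 0.394, -0.005]
force: [-1.0, -0.4, 9.5]
width: 0.425
gripper_force: 50.0
```

```bash
python3 - <<'E'
from h import *
s=sensors.observe()
print(s["position"],s["force"],s["ft_torque"],np.degrees(2*np.arctan2(s["ee_rot"][1],s["ee_rot"][0])), s["joints"].round(2))
E
```

```text
[0.57646911 0.1397459  0.14288052] [-1.00965409 -0.41614836  9.49237906] [-0.09222108  0.20472104  0.12889189] 345.60423397164163 [-0.94  0.64  0.94  1.83 -0.62  0.99 -1.56]
```

Emit:
arm_command --deltas '[0,0,0,0,0,0.002,30,0,0,0,0,0,0.004,30,0,0,0,0,0,0.006,30,0,0,0,0,0,0.007,30,0,0,0,0,0,0.008,30,0,0,0,0,0,0.008,30]'

```text
clock: 9.95
position: [0.5763, 0.1398, 0.1499]
ee_rot: [3.117, -0.392, 0.005]
force: [6.0, -0.7, -2.8]
width: 0.423
gripper_force: 50.0
```

```bash
python3 - <<'E'
from h import *
s=sensors.observe()
print(s["position"],s["force"],s["ft_torque"],np.degrees(2*np.arctan2(s["ee_rot"][1],s["ee_rot"][0])))
E
```

```text
[0.57633324 0.13978937 0.14985928] [ 6.02374724 -0.6546772  -2.77561946] [-0.10881795 -0.98948111  0.04014564] -14.32941140530894
```

Emit:
arm_command --deltas '[0,0,0,0,0,0.0015,30,0,0,0,0,0,0.003,30,0,0,0,0,0,0.003,30]'

```text
clock: 10.25
position: [0.5761, 0.1399, 0.1502]
ee_rot: [3.114, -0.391, 0.004]
force: [17.0, -0.5, -34.2]
width: 0.427
gripper_force: 50.0
```

Emit:
arm_command --deltas '[0,0,0,0,0,-0.003,30,0,0,0,0,0,-0.003,60,0,0,0,0,0,-0.003,60,0,0,0,0,0,-0.003,60,0,0,0,0,0,0.02,60,0,0,0,0,0,0.05,60,0,0,0.09,0.01,0.006,0.08,60,0,0,0.18,0.03,0.02,0.11,60,0,0,0.27,0.0586,0.0353,0.11,60,0,0,0.36,0.0586,0.0353,0.11,60,0,0,0.45,0.0586,0.0353,0.11,60,0,0,0.52,0.0586,0.0353,0.11,60,0,0,0.52,0.0586,0.0353,0.11,60,0,0,0.52,0.0586,0.0353,0.11,60]'

```text
clock: 11.65
position: [0.6333, 0.175, 0.2628]
ee_rot: [-3.018, -0.873, 0.0]
force: [0.3, 1.4, 0.1]
width: 0.65
gripper_force: 0.0
```

```bash
python3 - <<'E'
from h import *
import pickle
s=sensors.observe();c=optics.calibration("wrist");im=optics.get_image("wrist")
pickle.dump((s,c,im),open("w4.pkl","wb"))
print(s["position"],np.degrees(2*np.arctan2(s["ee_rot"][1],s["ee_rot"][0])),s["clock"],s["force"])
e=proj(c,[.5096,.1356,.1235]);a=proj(c,[.6349,.1751,.12]);print(e,a)
x0,y0=int((a[0]+e[0])/2)-110,max(0,int(e[1])-30)
print(x0,y0)
cv2.imwrite("pics/w4.png",cv2.resize(im[y0:y0+200,x0:x0+220],None,fx=3,fy=3,interpolation=cv2.INTER_CUBIC))
E
```

```text
[0.6333311  0.17497923 0.26280086] -327.7460853864808 11.65 [0.2765256  1.43004764 0.10843126]
[283.4142303  379.38237498] [321.77513638 237.8808763 ]
192 349
```

View pics/w4.png

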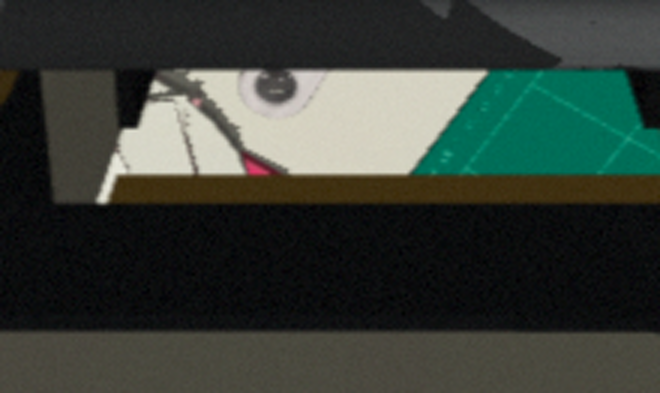

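The crop shows the ear hole at (275,84), that is (283.7,377) full-frame against (283.4,379) expected. Next I'll measure the parked pin by red mask.

```bash
python3 - <<'E'
from h import *
import pickle
s,c,im=pickle.load(open("w4.pkl","rb"))
hsv=cv2.cvtColor(im,cv2.COLOR_BGR2HSV);m=((hsv[...,0]<8)|(hsv[...,0]>172))&(hsv[...,1]>150)&(hsv[...,2]>60)
n,l,st,ce=cv2.connectedComponentsWithStats(m.astype(np.uint8))
for i in range(1,n):
    if st[i,4]>100:
        print(st[i],ce[i],"z.125",onz(c,ce[i],.125))
print("hole",onz(c,(283.7,377),.1235))
x,y=270,180
cv2.imwrite("pics/w4b.png",cv2.resize(im[170:300,240:400],None,fx=4,fy=4,interpolation=cv2.INTER_CUBIC))
E
```

```text
[ 467   74   46   53 1385] [491.5198556   98.83465704] z.125 [0.78340436 0.12958012 0.125     ]
[310 223  26  33 682] [323.01466276 238.34457478] z.125 [0.63623953 0.17481533 0.125     ]
hole [0.51182023 0.13662288 0.1235    ]
```

View pics/w4b.png

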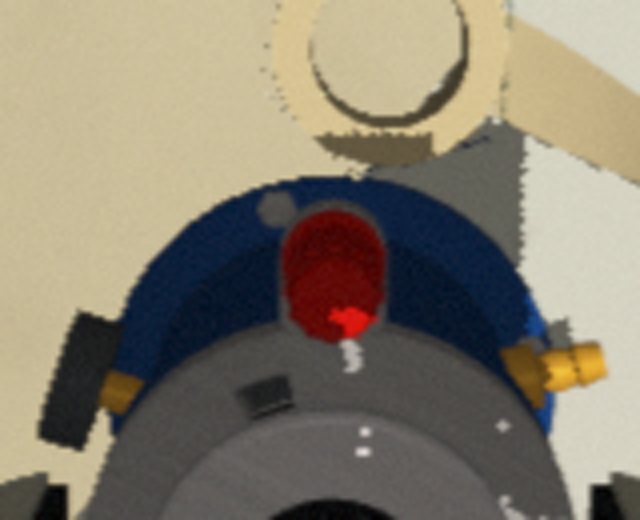

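The pin stands upright in the parking ear, head at about (334,270) in the crop. I'll grasp it.

Emit:
arm_command --deltas '[0,0,0,0.0022,0,-0.04,45,0,0,0,0.0022,0,-0.08,45,0,0,0,0.0022,0,-0.11,45,0,0,0,0.0022,0,-0.125,45,0,0,0,0.0022,0,-0.1305,45,0,0,0,0.0022,0,-0.1305,45,0,0,0,0.0022,0,-0.1305,10,0,0,0,0.0022,0,-0.1305,10,0,0,0,0.0022,0,-0.1305,10,0,0,0,0.0022,0,-0.1305,10,0,0,0,0.0022,0,-0.1305,10]' --force 30

```text
clock: 12.8
position: [0.6361, 0.1751, 0.133]
ee_rot: [-3.016, -0.878, -0.002]
force: [-0.5, 1.3, 6.1]
width: 0.191
gripper_force: 34.1
```

Emit:
arm_command --deltas '[0,0,0,0,0,0.03,10,0,0,0,0,0,0.07,10,0,0,0,0,0,0.107,10,0,0,-0.09,-0.03,-0.006,0.107,10,0,0,-0.18,-0.07,-0.015,0.107,10,0,0,-0.27,-0.11,-0.025,0.107,10,0,0,-0.331,-0.15,-0.035,0.107,10,0,0,-0.331,-0.181,-0.0395,0.107,10,0,0,-0.331,-0.181,-0.0395,0.107,10,0,0,-0.331,-0.181,-0.0395,0.107,10,0,0,-0.331,-0.181,-0.0395,0.107,10,0,0,-0.331,-0.181,-0.0395,0.107,10]'

```text
clock: 14.0
position: [0.4558, 0.1356, 0.2394]
ee_rot: [3.14, 0.072, 0.002]
force: [0.7, -0.3, -0.4]
width: 0.189
gripper_force: 33.6
```

```bash
python3 - <<'E'
from h import *
import pickle
s=sensors.observe();c=optics.calibration("wrist");im=optics.get_image("wrist")
pickle.dump((s,c,im),open("w5.pkl","wb"))
P=s["position"]
print(P,np.degrees(2*np.arctan2(s["ee_rot"][1],s["ee_rot"][0])),s["clock"],s["force"],s["width"])
e=proj(c,[.5096,.1356,.1235]);a=proj(c,P-[0,0,.059]);print(e,a)
x0,y0=int(e[0])-70,int(e[1])-60
print(x0,y0)
cv2.imwrite("pics/w5.png",cv2.resize(im[y0:y0+150,x0:x0+160],None,fx=4,fy=4,interpolation=cv2.INTER_CUBIC))
E
```

```text
[0.45581024 0.1355541  0.23941374] 2.6446030370057474 14.0 [ 0.74544313 -0.33063459 -0.36818869] 0.18946704412365695
[324.37475591 174.09258688] [320.62860618 279.32928581]
254 114
```

View pics/w5.png

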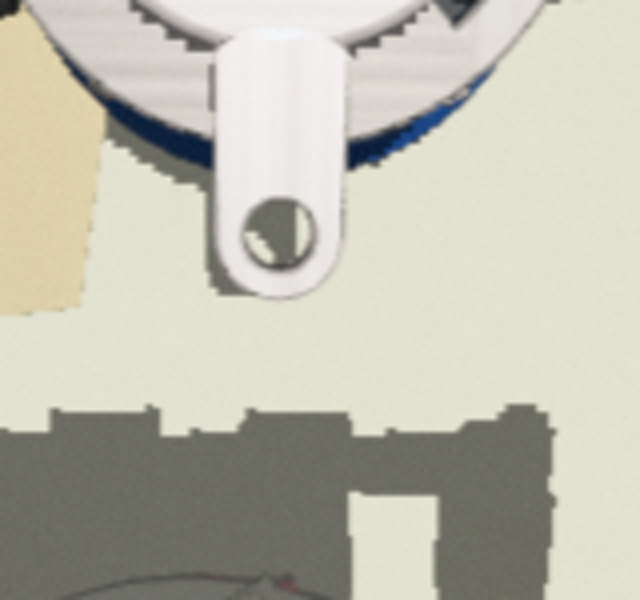

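The view shows the lid's ear straight over the locking ear, with the hole open through both at (279,233) in the crop.

```bash
python3 - <<'E'
from h import *
import pickle
s,c,im=pickle.load(open("w5.pkl","rb"));P=s["position"]
h=onz(c,(279.5/4+254-.4,233/4+114-.4),.1235);print("hole",h,"need",h-P)
for x in((243,233),(316,233),(279,196),(279,270)): print(onz(c,(x[0]/4+254-.4,x[1]/4+114-.4),.1235)[:2].round(4),end="")
# shank: row-wise edges near expected tip
g=cv2.cvtColor(im,cv2.COLOR_BGR2GRAY)
for dz in(.025,.03,.04,.05,.055,.059):
    a=proj(c,P-[0,0,dz]);r=int(round(a[1]));print(dz,a.round(1),g[r,int(a[0])-16:int(a[0])+17])
a=proj(c,P-[0,0,.059]);print("col",[int(v) for v in g[int(a[1])-20:int(a[1])+14,int(a[0])]])
E
```

```text
hole [0.51105992 0.13627829 0.1235    ] need [ 0.05524968  0.00072419 -0.11591374]
[0.5108 0.1424][0.5113 0.1301][0.5171 0.1367][0.5049 0.1361]0.025 [320.5 305.2] [28 31 24 27 27 28 28 30 30 24 25 32 26 29 31 27 29 31 24 31 27 25 25 31
 28 27 29 30 29 27 30 31 25]
0.03 [320.5 300.8] [33 36 39 35 34 34 28 32 27 29 26 33 25 31 30 30 30 30 31 24 31 29 26 31
 33 33 26 28 25 26 35 32 39]
0.04 [320.6 292.7] [118 119 113  89  57  37  30  34  37  37  39  36  35  37  36  37  39  37
  33  32  39  38  37  32  39  32  33  33  36  29  27  37  58]
0.05 [320.6 285.4] [109 111 108 110 110 112 111 109 110 110 101  73  61  62  60  62  61  63
  62  63  64  63  57  64  63  84 103 112 110 111 108 113 111]
0.055 [320.6 282. ] [110 106 108 110 109 109 109 109 110 108 109  93  71  62  63  63  64  62
  63  64  64  61  62  62  78 102 112 111 107 109 111 105  93]
0.059 [320.6 279.3] [110 108 109 109 110 111 107 108 111 110 110 109 110 106  89  75  59  66
  65  62  64  75  94 107 109 109 109 111 104  96  89  98 106]
col [106, 110, 109, 109, 105, 101, 103, 109, 107, 108, 110, 107, 110, 109, 110, 110, 107, 108, 106, 75, 59, 65, 63, 64, 61, 62, 61, 61, 62, 43, 31, 24, 39, 29]
```

Emit:
arm_command --deltas '[0,0,0,0.04,0.0015,0,10,0,0,0,0.056,0.0015,-0.01,10,0,0,0,0.056,0.0015,-0.03,10,0,0,0,0.056,0.0015,-0.05,10,0,0,0,0.056,0.0015,-0.054,10,0,0,0,0.056,0.0015,-0.056,10,0,0,0,0.056,0.0015,-0.058,10,0,0,0,0.056,0.0015,-0.06,10,0,0,0,0.056,0.0015,-0.062,10,0,0,0,0.056,0.0015,-0.064,10,0,0,0,0.056,0.0015,-0.066,10,0,0,0,0.056,0.0015,-0.066,10]'

```text
clock: 15.25
position: [0.5106, 0.1371, 0.1731]
ee_rot: [3.141, 0.073, -0.0]
force: [-0.4, -0.6, -0.4]
width: 0.195
gripper_force: 33.6
```

Emit:
arm_command --deltas '[0,0,0,0,0,-0.003,10,0,0,0,0,0,-0.006,10,0,0,0,0,0,-0.009,10,0,0,0,0,0,-0.012,10,0,0,0,0,0,-0.012,10]'

```text
clock: 15.75
position: [0.5104, 0.137, 0.1608]
ee_rot: [3.14, 0.073, -0.001]
force: [0.0, -0.5, -0.5]
width: 0.191
gripper_force: 33.6
```

Tip at about 0.102, through both ears with no force. I'll push it home.

Emit:
arm_command --deltas '[0,0,0,0,0,-0.004,10,0,0,0,0,0,-0.008,10,0,0,0,0,0,-0.011,10,0,0,0,0,0,-0.013,10,0,0,0,0,0,-0.0145,10,0,0,0,0,0,-0.0155,10,0,0,0,0,0,-0.0155,10]'

```text
clock: 16.45
position: [0.5106, 0.137, 0.1458]
ee_rot: [-3.141, -0.073, 0.001]
force: [-2.5, -0.9, 3.9]
width: 0.192
gripper_force: 33.9
```

Emit:
arm_command --deltas '[0,0,0,0,0,0,10,0,0,0,0,0,0,45,0,0,0,0,0,0,45,0,0,0,0,0,0,45,0,0,0,0,0,0,45,0,0,0,0,0,0.03,45,0,0,0,0,0,0.07,45,0,0,0,-0.03,0,0.11,45,0,0,0,-0.06,0,0.13,45,0,0,0,-0.07,0,0.13,45,0,0,0,-0.07,0,0.13,45,0,0,0,-0.07,0,0.13,45]'

```text
clock: 17.65
position: [0.4409, 0.1375, 0.2757]
ee_rot: [-3.14, -0.075, -0.0]
force: [-0.3, 0.7, -0.1]
width: 0.49
gripper_force: 0.0
```

```bash
python3 - <<'E'
from h import *
c=optics.calibration("wrist");im=optics.get_image("wrist");sd=optics.get_image("side")
e=proj(c,[.5105,.1365,.1235]);x0,y0=max(0,int(e[0])-65),max(0,int(e[1])-90)
a=cv2.resize(im[y0:y0+140,x0:x0+130],None,fx=3,fy=3,interpolation=cv2.INTER_CUBIC)
b=cv2.resize(sd[215:355,275:405],None,fx=3,fy=3,interpolation=cv2.INTER_CUBIC)
cv2.imwrite("pics/w6.png",np.hstack([a,b]))
E
```

```text
(no output)
```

View pics/w6.png

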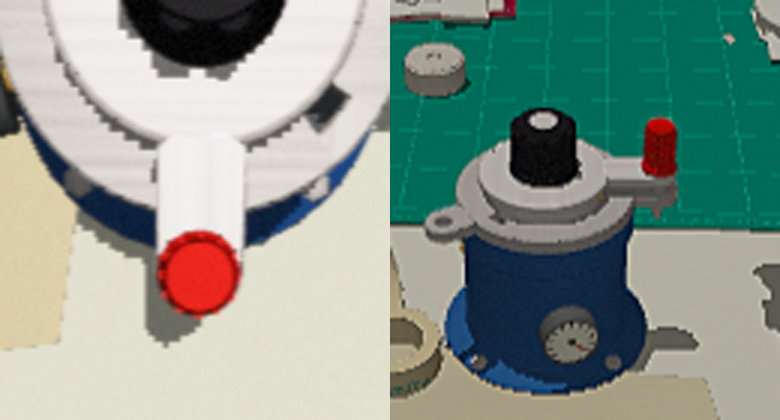

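The pin's head sits on the lid's ear, at (198,272) in the left view and (660,148) in the right. Its tip shows below the locking ear at (657,212). The lid is level and locked, and the parking ear at (443,222) is empty.

```bash
python3 -c "
from cell import arm
print(arm.sign_off())"
```

```text
the job is handed in; nothing more can be done
None
```

The lid is locked in its notches, the safety pin is fully home through both ears, everything is released, and the job was handed in at about 18 s, with the tin, cone and weight left alone.

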